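# Seat the row of vial caps in one low pass

### The job

The four caps on the aluminium vial block stand proud. With the closed fingertips, press each cap gently down until it is fully home, working along the row in order from the red cap to the far end, and keep the fingertips low over the row (within about 3 cm of the caps) until the last cap is home. Grip and lift nothing, do not shove the block, leave the dropper bottle and the marker alone, and finish clear of everything.

Things in the scene. Friction and masses are not known exactly. Their poses are not given: they have to be found in the camera images.
- vial_block: Loose aluminium block of about 0.9 kg, 52 x 152 x 40 mm (x, y, z), on rubber feet, with a black stripe round it, a row of four capped vials along its y axis. Origin at the centre of its underside; z is up. The vials stand at y = +51, +17, -17 and -51 mm, x = 0 (34 mm apart); the red cap, beside a red dot on the block, is at +y. The white seat collars on the vials reach 51 mm above the underside. It may stand at any yaw.
- oil_bottle: Loose amber dropper bottle with black top, 30 mm in diameter and 91 mm high, standing beside the block about 68 mm from the row. Origin at the centre of its underside. To be left alone.
- marker: Loose black and blue marker pen, 131 mm long, 14 mm thick, lying beside the block on the other side, about 68 mm from the row and roughly parallel to it. Origin at the centre of its underside; y is its length. To be left alone.
- cap1_top (a point): Centre of the top of the red first cap (18 mm in diameter, 13 mm high, bevelled at the top edge; the flat top about 13 mm across). It moves with the cap: fully home its height is 64 mm above the block's underside, fully proud 70 mm.
- cap1 (a joint): Travel of the red first cap: 0 fully proud, 0.006 m fully home on its collar; starts between 0 and 0.0018. It slides straight down against about 3 N of friction, stays where it is left, and stops hard at the end.
- cap2_top (a point): Centre of the top of the blue second cap (18 mm in diameter, 13 mm high, bevelled at the top edge; the flat top about 13 mm across). It moves with the cap: fully home its height is 64 mm above the block's underside, fully proud 70 mm.
- cap2 (a joint): Travel of the blue second cap: 0 fully proud, 0.006 m fully home on its collar; starts between 0 and 0.0018. It slides straight down against about 3 N of friction, stays where it is left, and stops hard at the end.
- cap3_top (a point): Centre of the top of the blue third cap (18 mm in diameter, 13 mm high, bevelled at the top edge; the flat top about 13 mm across). It moves with the cap: fully home its height is 64 mm above the block's underside, fully proud 70 mm.
- cap3 (a joint): Travel of the blue third cap: 0 fully proud, 0.006 m fully home on its collar; starts between 0 and 0.0018. It slides straight down against about 3 N of friction, stays where it is left, and stops hard at the end.
- cap4_top (a point): Centre of the top of the blue fourth and last cap (18 mm in diameter, 13 mm high, bevelled at the top edge; the flat top about 13 mm across). It moves with the cap: fully home its height is 64 mm above the block's underside, fully proud 70 mm.
- cap4 (a joint): Travel of the blue fourth cap: 0 fully proud, 0.006 m fully home on its collar; starts between 0 and 0.0018. It slides straight down against about 3 N of friction, stays where it is left, and stops hard at the end.
- microscope: Fixed white microscope about 405 mm high, to the left (+y) of the block; origin under its centre. Its stage and knobs reach right to about 100 mm from the origin. A tall covered instrument stands further left, left of y = 0.3 m: with the fingertips 0.5 m above the table both are cleared.

How it is judged (in metres and radians):
On the way, in this order (a step that is already met when the one before it is completed fails the run):
1. the red first cap of the row is pressed home (value of joint cap1 above 0.0045 m), for 0.1 s.
2. the second cap of the row is pressed home (value of joint cap2 above 0.0045 m), for 0.1 s.
3. the third cap of the row is pressed home (value of joint cap3 above 0.0045 m), for 0.1 s.
4. the fourth, last cap of the row is pressed home (value of joint cap4 above 0.0045 m), for 0.1 s.
At the end, for the whole second after the job is handed in: All four caps are down to within 1.5 mm of fully home, and the block stands flat and at rest within 20 mm of where it was (value of joint each of cap1, cap2, cap3, cap4 above 0.0045 m and height (world z) of vial_block below 0.004 m and angle between vial_block's own z axis and vertical below 0.06 rad and distance of vial_block from where it was at the start of the episode below 0.02 m and linear speed of vial_block below 0.01 m/s); the robot touches nothing.
It fails at once if the block is lifted, tipped or shoved more than 20 mm (distance of vial_block from where it was at the start of the episode above 0.02 m or height (world z) of vial_block above 0.008 m or angle between vial_block's own z axis and vertical above 0.15 rad).
It fails at once if the dropper bottle is moved more than 15 mm or tipped (distance of oil_bottle from where it was at the start of the episode above 0.015 m or angle between oil_bottle's own z axis and vertical above 0.25 rad).
It fails at once if the marker is moved more than 15 mm (distance of marker from where it was at the start of the episode above 0.015 m).
It fails at once if the caps or block are pressed harder than 40 N (contact force between the fingers and vial_block above 40 N).
It fails at once if between the first cap and the last the fingertips rise more than about 45 mm above the caps or stray more than 45 mm sideways from the row (value of joint cap1 above 0.0045 m and not (value of joint cap4 above 0.0045 m) and (z of the grasp point in the frame of vial_block above 0.128 m or x of the grasp point in the frame of vial_block above 0.045 m or x of the grasp point in the frame of vial_block below -0.045 m)).
It also fails if it takes over 54 s, if anything falls off the work surface, if the arm or the gripper's body presses on something with over 40 N, if the wrist force passes 120 N, or if a joint passes its speed limit or range.

### The arm

A 6-joint arm with a two-finger parallel gripper is mounted at the origin on a cart in front of the work surface, level with it; the furniture and walls round the work are solid. World frame = base frame: x ahead of the robot, y to its left, z up, the work surface at z = 0. Lengths are in m, angles in degrees, forces in N, time in s.
With the tool pointing down it reaches from about 0.375 to 0.9 m from the base axis. Payload 3.1 kg.
Tool frame: the origin (TCP) lies at the very end of the fingers, on their centre line; the grasp point (between the pads) lies 19 mm behind it; z points along the fingers, y is the line along which they close (so a half turn about z gives the same grasp; the last joint's range is limited). The gripper opens to 87 mm and grips with 3 to 60 N. Pads are 19 mm wide; open, the fingers measure 117 mm over their backs; the gripper's body (75 mm by 190 mm) begins 51 mm behind the grasp point.
Start: joints at [53.314, 30.224, 82.088, -0, 67.689, -10.227], TCP at [0.278, 0.56, 0.192] pointing down, gripper open.
Joint ranges: [-176.69, 176.69], [-43.24, 126.21], [12.49, 139.97], [-82, 262], [0, 151.66], [-163.58, 163.58]. Speed limits (degrees/s): [159.86, 159.86, 180, 180, 180, 180].

### API

Orientations are given as a 3x3 rotation matrix whose columns are the frame's x, y, z axes.
In Python, from rig import bot, imaging gives the robot as it stands.
- The arm moves only by the tool drive_tool, never from a script. Its argument "deltas" is text: rows parted by semicolons, each of 5 numbers parted by spaces: the finger opening in mm, from 0 to 87, then the shift along the world's x, y, z in mm, then the turn about the world's z in rad. In form: jaw dx dy dz twist; .... A call has 1 to 12 rows; each row is the pose to reach, as a shift and turn from the pose commanded when the call began; what a row does not reach only later rows make up. A row lasts 1/10 s, in which the tool goes at most 50 mm and 8.59 degrees, less where a joint would pass 70% of its speed; a pose out of reach is approached as far as the arm can. A call with a gripper value outside its range is refused whole. The fingers move at their own pace and stop on an object; the grip force is fixed at half the most. Time passes only in rows, so rows that repeat a pose let the fingers close. It gives the time, the measured TCP pose, the force, the opening and the grip force at its end, in the units of the state.
- bot.read_state(): the state, without advancing time (a new reading comes with each control period).
- imaging.capture(name): name is "scene" or "side" or "wrist"; returns the picture (480x640x3 uint8, red, green, blue); there is no depth.
- imaging.camera_model(name): a dict with "fx", "fy", "cx", "cy" (pixels), "T" (4x4, takes a point from camera to world coordinates). Camera axes: x right, y down, z forward; pixel columns grow to the right and rows downward; lengths in m; the calibration is good to about 2 mm. A picture is of the moment at which its call begins: read the wrist's pose just before it. camera_model takes no time and is no camera call; for the wrist camera it gives the pose at the moment of the call.
- bot.hand_in(): hands the job in; it is judged then, once.
The state is a dict: "time_s": time; "joint_positions": joint angles; "qvel": joint speeds; "tau": joint torques, N m; "position": TCP position; "tcp_rot": TCP orientation; "force": force on the tool from outside, world axes, zero at the start; "moment": the same for the moment, N m; "opening": opening from 0.0 (shut) to 1.0 (fully open); "grasp_force": force on a finger pad.
Only numpy, scipy, OpenCV 4.12 (cv2) and the standard library are available. Lean on these libraries where they do the work, as an engineer would, in place of code of your own. Each camera call takes 0.05 s, during which the arm holds its last target. There are 200 camera calls.

## Working session

There is one attempt and no reset: what is moved stays moved. The work goes in short steps, Python scripts to look and compute and a tool call to move; the robot and the scene stay as the last step left them, time stands still between calls to the robot, and variables do not carry over. Pictures are saved under pics/ and viewed, at most 10 in all, crops included, and the job is handed in when it is done.

Besides the shell and the picture viewer there is one more tool, called as name(argument=value, ...) on one line, values as JSON. drive_tool: Moves the arm, as the interface text tells. Its arguments: {"type":"object","properties":{"deltas":{"type":"string"}},"required":["deltas"]}

```bash
mkdir -p pics
python3 - <<'E'
from rig import bot, imaging
import cv2
s=bot.read_state(); print(s['time_s'],s['position'],s['tcp_rot'],s['force'])
for n in("scene","side"):
    cv2.imwrite(f"pics/{n}0.png",imaging.capture(n)[:,:,::-1]); m=imaging.camera_model(n); print(n,m)
E
```

```text
0.0 [0.27796873 0.55888841 0.19093553] [[-8.95223863e-01  4.45614629e-01 -1.35567897e-03]
 [ 4.45616494e-01  8.95222188e-01 -1.78185299e-03]
 [ 4.19614138e-04 -2.19927023e-03 -9.99997494e-01]] [ 0.11192726 -0.43463482  0.07838001]
scene {'fx': 576.0769833818357, 'fy': 576.0769833818357, 'cx': 327.3641567399106, 'cy': 240.8413585139872, 'T': array([[ 0.37712167, -0.45940588,  0.80419244, -0.26455884],
       [-0.92582494, -0.21047923,  0.31392145, -0.55293553],
       [ 0.02504845, -0.862928  , -0.5047057 ,  0.54210949],
       [ 0.        ,  0.        ,  0.        ,  1.        ]])}
side {'fx': 532.7907211912104, 'fy': 532.7907211912104, 'cx': 314.7436620350718, 'cy': 240.2773095705869, 'T': array([[-0.90719913,  0.32674688, -0.2650023 ,  0.73816597],
       [ 0.42034531,  0.72991372, -0.53901371,  0.17168802],
       [ 0.01730776, -0.60038524, -0.79952361,  0.74208102],
       [ 0.        ,  0.        ,  0.        ,  1.        ]])}
```

View pics/scene0.png

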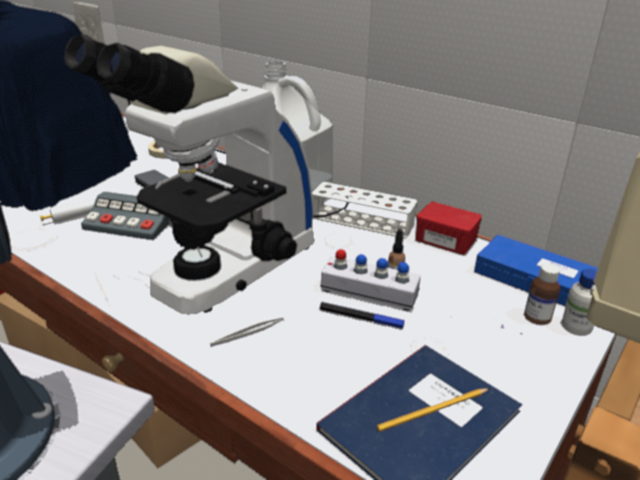

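View pics/side0.png

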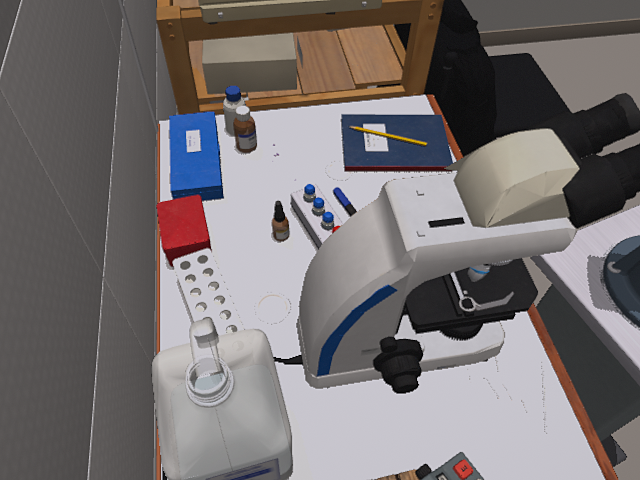

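The scene view shows the red cap at (341,254) and the blue caps at (362,260), (382,266) and (403,270). The bottle is behind at (397,250) and the marker in front at (362,315). In the side view, blue caps are at (309,189), (318,203) and (328,217), with the red one mostly hidden by the microscope.

```bash
cat > h.py <<'E'
import numpy as np, cv2
def blobs(img, roi, amin=15):
    """colour blobs (caps) in the roi x0,y0,x1,y1: list of (colour, u, v, area, box)"""
    x0,y0,x1,y1=roi; h=cv2.cvtColor(np.ascontiguousarray(img[y0:y1,x0:x1]),cv2.COLOR_RGB2HSV); out=[]
    for c,m in (('red',cv2.inRange(h,(0,150,90),(8,255,255))|cv2.inRange(h,(172,150,90),(180,255,255))),
                ('blue',cv2.inRange(h,(100,130,60),(125,255,255)))):
        n,_,st,ce=cv2.connectedComponentsWithStats(m)
        out+=[(c,ce[i][0]+x0,ce[i][1]+y0,int(st[i][4]),st[i][:4]+[x0,y0,0,0]) for i in range(1,n) if st[i][4]>=amin]
    return out
def ray(m,u,v):
    T=m['T']; d=T[:3,:3]@[(u-m['cx'])/m['fx'],(v-m['cy'])/m['fy'],1]; return T[:3,3],d
def onplane(m,u,v,z):
    o,d=ray(m,u,v); return o+d*(z-o[2])/d[2]
E
python3 - <<'E'
from rig import imaging
from h import *
for n,roi in(("scene",(325,240,420,285)),("side",(290,175,345,240))):
    img=imaging.capture(n);m=imaging.camera_model(n)
    for b in blobs(img,roi): print(n,b[0],np.round(b[1:3],1),b[3],b[4],onplane(m,b[1],b[2],.062).round(4))
m=imaging.camera_model("scene")
for nm,u,v in(("marker end",320,308),("marker end",404,324),("bottle",397,268)): print(nm,onplane(m,u,v,.007).round(3))
# microscope base right edge
print(onplane(m,313,240,0).round(3),onplane(m,205,308,0).round(3))
E
```

```text
scene red [340.5 254.3] 63 [337 250   8   9] [ 0.4699 -0.2893  0.062 ]
scene blue [360.9 259.2] 70 [357 255   9   9] [ 0.4694 -0.3238  0.062 ]
scene blue [382.1 263.2] 80 [377 259  11   9] [ 0.472  -0.3578  0.062 ]
scene blue [402.7 267.2] 86 [398 262  10  11] [ 0.4744 -0.3902  0.062 ]
side red [335.4 228. ] 22 [333 226   7   6] [ 0.4716 -0.2958  0.062 ]
side blue [309.4 189. ] 83 [305 184  10  11] [ 0.4748 -0.3905  0.062 ]
side blue [339.7 195.2] 104 [334 188  11  19] [ 0.4334 -0.3567  0.062 ]
side blue [318.2 202.4] 88 [313 198  11  10] [ 0.4738 -0.3569  0.062 ]
side blue [327.7 216.8] 92 [323 212  11  11] [ 0.4729 -0.322   0.062 ]
marker end [ 0.394 -0.287  0.007]
marker end [ 0.409 -0.416  0.007]
bottle [ 0.552 -0.363  0.007]
[ 0.591 -0.19   0.   ] [ 0.331 -0.121  0.   ]
```

The row runs from cap 1 at about (0.470,-0.289) to cap 4 at (0.4746,-0.390), a yaw of about 2.5°. The bottle lies on the +x side and the marker on the -x side. I'll rise first, closing the fingers on the way, then cross above everything.

drive_tool(deltas="0 0 0 30 0; 0 0 0 70 0; 0 0 0 110 0; 0 0 0 150 0; 0 0 0 190 0; 0 0 0 230 0; 0 0 0 270 0; 0 0 0 300 0; 0 0 0 320 0; 0 0 0 320 0; 0 0 0 320 0; 0 0 0 320 0")

```text
time_s: 1.4
position: [0.2781, 0.559, 0.5096]
tcp_rot: [[-0.895, 0.446, -0.002], [0.446, 0.895, -0.003], [0.001, -0.004, -1.0]]
force: [0.1, -0.1, -0.7]
opening: 0.027
grasp_force: 0.0
```

drive_tool(deltas="0 15 -30 0 -0.05; 0 30 -70 0 -0.1; 0 50 -110 0 -0.15; 0 70 -150 0 -0.2; 0 90 -190 0 -0.25; 0 105 -230 0 -0.3; 0 120 -270 0 -0.35; 0 135 -310 0 -0.4; 0 145 -350 0 -0.45; 0 155 -390 0 -0.5; 0 160 -420 0 -0.55; 0 165 -440 0 -0.58")

```text
time_s: 2.6
position: [0.443, 0.1174, 0.5102]
tcp_rot: [[-0.501, 0.865, -0.004], [0.865, 0.501, -0.001], [0.001, -0.003, -1.0]]
force: [0.3, -0.0, -0.3]
opening: 0.009
grasp_force: 0.0
```

drive_tool(deltas="0 5 -30 0 -0.05; 0 10 -70 0 -0.1; 0 15 -110 0 -0.15; 0 20 -150 0 -0.2; 0 25 -190 0 -0.25; 0 29 -230 0 -0.3; 0 29 -270 0 -0.35; 0 29 -310 0 -0.4; 0 29 -350 0 -0.45; 0 29 -390 0 -0.48; 0 29 -430 0 -0.48; 0 29 -455 0 -0.48")

```text
time_s: 3.8
position: [0.4716, -0.338, 0.5091]
tcp_rot: [[-0.047, 0.999, -0.003], [0.999, 0.047, 0.003], [0.003, -0.003, -1.0]]
force: [-0.1, 0.1, 0.3]
opening: 0.009
grasp_force: 0.0
```

drive_tool(deltas="0 0 0 -30 0; 0 0 0 -60 0; 0 0 0 -90 0; 0 0 0 -120 0; 0 0 0 -150 0; 0 0 0 -180 0; 0 0 0 -210 0; 0 0 0 -240 0; 0 0 0 -270 0; 0 0 0 -290 0; 0 0 0 -290 0; 0 0 0 -290 0")

```text
time_s: 5.0
position: [0.472, -0.335, 0.2212]
tcp_rot: [[-0.049, 0.999, -0.002], [0.999, 0.049, 0.002], [0.002, -0.001, -1.0]]
force: [0.3, 0.4, -0.1]
opening: 0.005
grasp_force: 0.0
```

Run:
```python
from rig import bot,imaging
from h import *
s=bot.read_state(); print(s['position'],s['force'])
m=imaging.camera_model("wrist"); w=imaging.capture("wrist"); sc=imaging.capture("scene")
cv2.imwrite("pics/w1.png",w[:,:,::-1]); cv2.imwrite("pics/s1.png",sc[:,:,::-1])
print(m['T'].round(3))
for b in blobs(w,(0,0,640,480),60): print(b[0],np.round(b[1:3],1),b[3],b[4],onplane(m,b[1],b[2],.065).round(4))
```

```text
[ 0.47195781 -0.33499566  0.22117907] [ 0.30484778  0.43632207 -0.08747543]
[[ 0.999  0.048  0.012  0.469]
 [ 0.049 -0.96  -0.275 -0.259]
 [-0.001  0.275 -0.961  0.414]
 [ 0.     0.     0.     1.   ]]
red [ 75.2 145.8] 2547 [ 54   0  45 295] [ 0.2223 -0.2758  0.065 ]
red [323.2 171.4] 206 [316 164  16  16] [ 0.4709 -0.2888  0.065 ]
red [511.7 281. ] 3952 [470 247  84  65] [ 0.687  -0.3987  0.065 ]
blue [322.6 203.9] 202 [315 196  16  17] [ 0.4719 -0.3222  0.065 ]
blue [322.3 235. ] 192 [315 227  15  17] [ 0.4733 -0.356   0.065 ]
blue [269.5 248.7] 290 [265 232  10  34] [ 0.4168 -0.3742  0.065 ]
blue [ 80.8 256.7] 154 [ 71 243  22  25] [ 0.2106 -0.3937  0.065 ]
blue [321.8 264.5] 181 [315 257  15  16] [ 0.4744 -0.3896  0.065 ]
blue [139.3 280.1] 225 [123 264  31  35] [ 0.2718 -0.4183  0.065 ]
blue [184.6 279.9] 81 [177 274  19  12] [ 0.3224 -0.4155  0.065 ]
blue [ 90.4 294.7] 61 [ 79 288  20  13] [ 0.2148 -0.4389  0.065 ]
blue [153.  354.5] 269 [133 344  49  22] [ 0.2787 -0.5139  0.065 ]
blue [470.5 359.8] 600 [460 344  25  38] [ 0.6584 -0.5022  0.065 ]
```

View pics/w1.png

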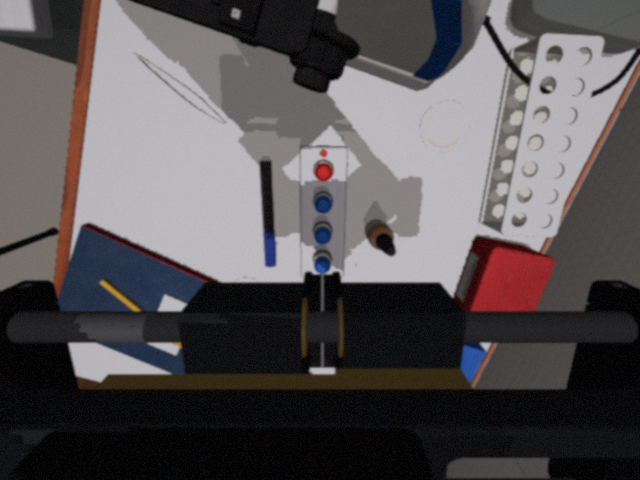

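View pics/s1.png

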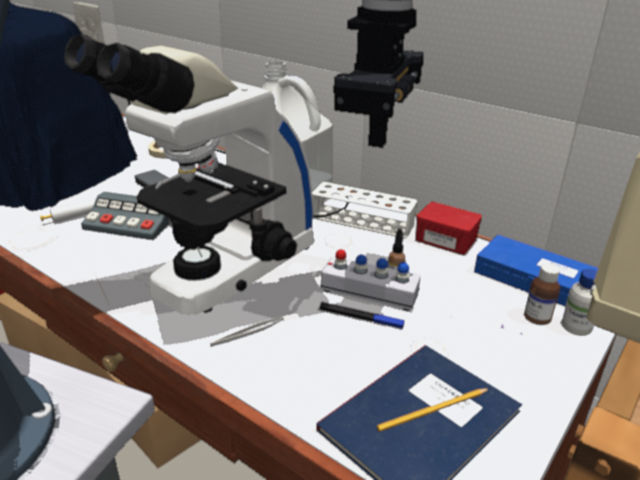

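The wrist view puts the four caps at (323,171), (323,204), (322,235) and (322,265), which agrees with the scene estimate to about 1 mm. The arm is clear of the microscope. Next I'll move over the red cap and down to about 15 mm above it.

drive_tool(deltas="0 0 20 -20 0; 0 -1 40 -40 0; 0 -1 46 -70 0; 0 -1 46 -95 0; 0 -1 46 -115 0; 0 -1 46 -130 0; 0 -1 46 -137 0; 0 -1 46 -142 0; 0 -1 46 -145 0; 0 -1 46 -145 0; 0 -1 46 -145 0; 0 -1 46 -145 0")

```text
time_s: 6.3
position: [0.4718, -0.2898, 0.0775]
tcp_rot: [[-0.049, 0.999, 0.001], [0.999, 0.049, -0.001], [-0.001, 0.001, -1.0]]
force: [0.5, -0.7, -0.1]
opening: 0.004
grasp_force: 0.0
```

Run:
```python
from rig import bot,imaging
from h import *
s=bot.read_state(); print(s['position'],s['force'])
a=imaging.capture("scene")[190:310,300:440]; b=imaging.capture("wrist")[130:310,220:420]
a=cv2.resize(a,(560,480),interpolation=cv2.INTER_CUBIC)
cv2.imwrite("pics/a2.png",a[:,:,::-1])
```

```text
[ 0.47175652 -0.28976615  0.07753048] [ 0.50109527 -0.74339963 -0.13763191]
```

View pics/a2.png

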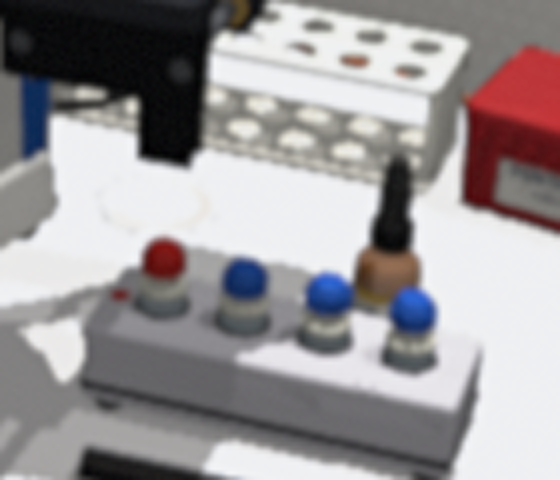

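Run:
```python
from rig import bot,imaging
from h import *
m=imaging.camera_model("scene")
def proj(p):
    T=np.linalg.inv(m['T']); q=T[:3,:3]@p+T[:3,3]; return (m['fx']*q[0]/q[2]+m['cx'],m['fy']*q[1]/q[2]+m['cy'],q[2])
s=bot.read_state()
print(proj(s['position']),proj([.472,-.335,.2212]),proj([.4705,-.289,.069]))
for k in(.09,.1,.11): print(k,proj([.4718,-.2898,k]))
img=imaging.capture("side"); cv2.imwrite("pics/sd2.png",cv2.resize(img[100:340,200:460],(780,720//1*600//720))[:,:,::-1])
ms=imaging.camera_model("side");T=np.linalg.inv(ms['T'])
for p in(s['position'],[.4705,-.289,.069]):
    q=T[:3,:3]@p+T[:3,3]; print('side',ms['fx']*q[0]/q[2]+ms['cx'],ms['fy']*q[1]/q[2]+ms['cy'])
```

```text
(np.float64(341.4625397369062), np.float64(245.54215812183725), np.float64(0.9092499391453899)) (np.float64(374.9534704414747), np.float64(165.68828657572857), np.float64(0.8227145380317236)) (np.float64(340.6166242460723), np.float64(250.31854634971026), np.float64(0.9127648438661997))
0.09 (np.float64(341.8814240478431), np.float64(238.5865800300541), np.float64(0.9029603371167245))
0.1 (np.float64(342.12372788320727), np.float64(233.03759252597095), np.float64(0.8979132800861263))
0.11 (np.float64(342.3687710343709), np.float64(227.42587209354528), np.float64(0.8928662230555281))
side 337.5157749297683 224.77897176858326
side 338.0643114921591 228.0892611598443
```

View pics/sd2.png

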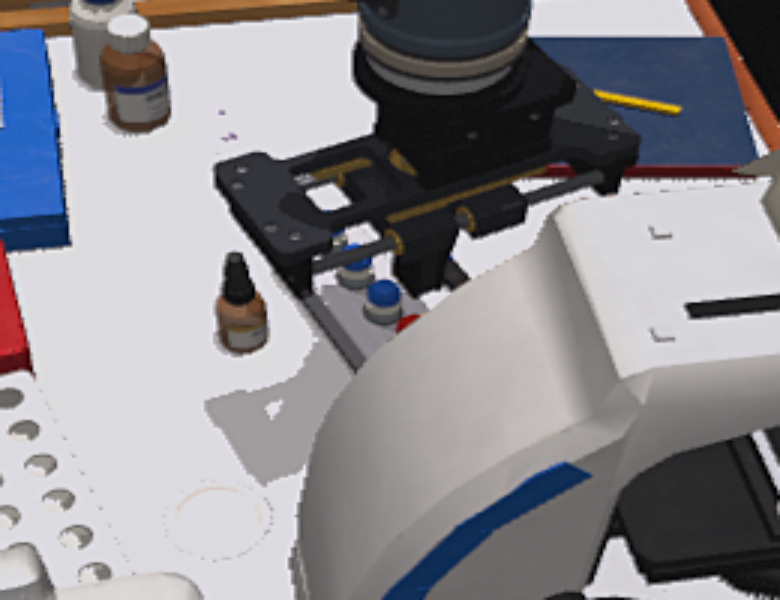

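In both views the visible fingertip sits about 25–30 mm higher than the reported TCP. I'll go down in small steps and let the force show contact.

drive_tool(deltas="0 -1 1 -1 0; 0 -1 1 -2 0; 0 -1 1 -3 0; 0 -1 1 -4 0; 0 -1 1 -5 0; 0 -1 1 -6 0; 0 -1 1 -7 0; 0 -1 1 -8 0; 0 -1 1 -8 0; 0 -1 1 -8 0")

```text
time_s: 7.45
position: [0.4704, -0.2885, 0.0689]
tcp_rot: [[-0.049, 0.999, -0.0], [0.999, 0.049, 0.0], [0.0, -0.0, -1.0]]
force: [0.0, 0.1, 0.9]
opening: 0.004
grasp_force: 0.0
```

drive_tool(deltas="0 0 0 -0.5 0; 0 0 0 -1 0; 0 0 0 -1.5 0; 0 0 0 -2 0; 0 0 0 -2.5 0; 0 0 0 -3 0; 0 0 0 -3 0; 0 0 0 -3 0")

```text
time_s: 8.25
position: [0.4704, -0.2885, 0.0659]
tcp_rot: [[-0.049, 0.999, -0.0], [0.999, 0.049, 0.0], [0.0, -0.0, -1.0]]
force: [0.8, -0.3, 1.1]
opening: 0.006
grasp_force: 0.0
```

Run:
```python
from rig import bot,imaging
from h import *
s=bot.read_state(); print(s['position'],s['force'])
img=imaging.capture("scene")
for b in blobs(img,(325,235,420,285)): print(b[0],np.round(b[1:3],1),b[3],b[4])
a=cv2.resize(img[200:290,310:430],(720,540),interpolation=cv2.INTER_CUBIC)
cv2.imwrite("pics/a3.png",a[:,:,::-1])
```

```text
[ 0.47042408 -0.28846386  0.06592138] [ 0.82252786 -0.32711547  1.06144943]
red [340.7 254.5] 56 [337 251   8   8]
blue [360.8 259.6] 67 [356 256  10   8]
blue [381.9 263.2] 83 [377 259  11   9]
blue [402.7 267.2] 86 [398 262  10  11]
```

View pics/a3.png

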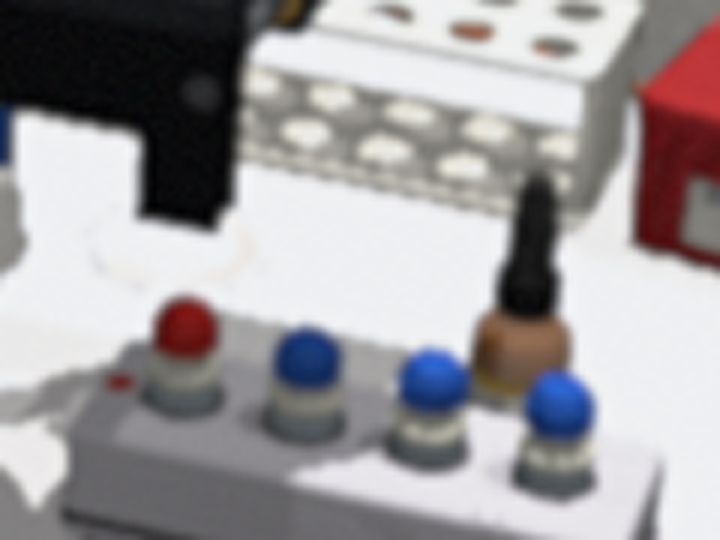

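The visible tip is at about (340,237), still roughly 20 mm above the red cap's top at (341,250), and the cap hasn't moved. That agrees with the near-zero force, so I'll continue in small force-checked steps.

drive_tool(deltas="0 0 0 -0.5 0; 0 0 0 -1 0; 0 0 0 -1.5 0; 0 0 0 -2 0")

```text
time_s: 8.7
position: [0.4705, -0.2884, 0.0639]
tcp_rot: [[-0.049, 0.999, 0.0], [0.999, 0.049, 0.0], [0.0, 0.0, -1.0]]
force: [-0.7, 0.4, -0.1]
opening: 0.004
grasp_force: 0.0
```

drive_tool(deltas="0 0 0 -0.5 0; 0 0 0 -1 0; 0 0 0 -1.5 0; 0 0 0 -2 0")

```text
time_s: 9.1
position: [0.4704, -0.2885, 0.0619]
tcp_rot: [[-0.049, 0.999, -0.0], [0.999, 0.049, 0.0], [0.0, -0.0, -1.0]]
force: [-0.7, -0.5, -1.0]
opening: 0.01
grasp_force: 0.0
```

Run:
```python
from rig import bot,imaging
from h import *
s=bot.read_state(); print(s['position'],s['force'])
img=imaging.capture("scene")
for b in blobs(img,(325,235,420,285)): print(b[0],np.round(b[1:3],1),b[3],b[4])
g=img[200:262,333:350].max(2); print(g[20:60:1,7:10].mean(1).astype(int))
```

```text
[ 0.4704282  -0.28848315  0.06188589] [-0.74432962 -0.49726977 -1.04527101]
red [340.8 254.6] 53 [337 251   8   8]
blue [360.8 259.6] 67 [356 256  10   8]
blue [381.9 263.2] 83 [377 259  11   9]
blue [402.6 267.2] 85 [398 262  10  11]
[ 19  13  13  11  12  11  11  12  11  12   9  12  12  12  12  11  10   7
  18  73 156 225 242 243 242 240 239 236 219 167 126 118 121 118 115 110
 104  97  93  95]
```

There's no contact at a reported 0.062 m, below the caps' home height of 0.064 m, so the real tip is above the reported TCP. The remaining gap is about 9 px, or 16 mm.

drive_tool(deltas="0 0 0 -1 0; 0 0 0 -2 0; 0 0 0 -3 0; 0 0 0 -4 0; 0 0 0 -5 0; 0 0 0 -6 0; 0 0 0 -7 0; 0 0 0 -8 0; 0 0 0 -8 0")

```text
time_s: 10.05
position: [0.4704, -0.2884, 0.0538]
tcp_rot: [[-0.049, 0.999, -0.0], [0.999, 0.049, 0.0], [0.0, -0.0, -1.0]]
force: [0.3, -0.4, -0.1]
opening: 0.004
grasp_force: 0.0
```

```bash
cat > look.py <<'E'
from rig import bot,imaging
from h import *
s=bot.read_state(); print(s['time_s'],s['position'].round(4),s['force'].round(1))
img=imaging.capture("scene")
for b in blobs(img,(325,235,420,285)):
    print(b[0],np.round(b[1:3],1),b[3],b[4])
g=img[200:275].max(2)
for c in(341,361,382,403): print(c,g[30:70,c-1:c+2].mean(1).astype(int))
E
python3 look.py
```

```text
10.05 [ 0.4704 -0.2884  0.0538] [ 0.3 -0.4 -0.1]
red [340.9 254.6] 52 [337 251   9   8]
blue [360.8 259.6] 68 [356 256  10   8]
blue [381.9 263.2] 83 [377 259  11   9]
blue [402.7 267.2] 86 [398 262  10  11]
341 [ 11  13  11  11  13  12  13  10  10  12  11  10   7  38 116 195 235 237
 220 164 114 105 115 114 110 106 100  94  93  95 100 109 122 127 115  99
  93  89  83  93]
361 [235 242 242 242 242 242 242 242 241 242 241 242 242 242 242 242 242 241
 242 242 242 242 240 228 179 133 120 120 117 112 107 100  92  89  90  97
 113 124 118 102]
382 [158 185 180 183 222 240 242 242 242 242 242 242 241 242 242 242 242 242
 242 242 242 241 241 242 242 242 239 229 214 205 206 202 182 162 147 128
 106  93  93  94]
403 [174 151 120  97  94 112 126 122 130 155 178 196 210 212 196 170 152 152
 159 163 170 180 181 169 155 145 140 132 123 119 115 124 172 199 207 202
 184 165 154 139]
```

drive_tool(deltas="0 0 0 -0.7 0; 0 0 0 -1.4 0; 0 0 0 -2 0; 0 0 0 -2.7 0; 0 0 0 -3.4 0; 0 0 0 -4 0")

```text
time_s: 10.7
position: [0.4704, -0.2885, 0.0499]
tcp_rot: [[-0.049, 0.999, -0.0], [0.999, 0.049, 0.0], [0.0, -0.0, -1.0]]
force: [-0.4, -0.6, 0.3]
opening: 0.005
grasp_force: 0.0
```

drive_tool(deltas="0 0 0 -0.6 0; 0 0 0 -1.2 0; 0 0 0 -1.8 0; 0 0 0 -2.4 0; 0 0 0 -3 0")

```text
time_s: 11.2
position: [0.4704, -0.2885, 0.0469]
tcp_rot: [[-0.049, 0.999, 0.0], [0.999, 0.049, -0.0], [-0.0, 0.0, -1.0]]
force: [-1.1, 0.6, -0.1]
opening: 0.003
grasp_force: 0.0
```

drive_tool(deltas="0 0 0 -0.5 0; 0 0 0 -1 0; 0 0 0 -1.5 0; 0 0 0 -2 0")

```text
time_s: 11.6
position: [0.4704, -0.2885, 0.0449]
tcp_rot: [[-0.049, 0.999, -0.0], [0.999, 0.049, -0.0], [-0.0, -0.0, -1.0]]
force: [-0.0, 0.2, 0.4]
opening: 0.007
grasp_force: 0.0
```

```bash
python3 look.py | head -7
```

```text
11.6 [ 0.4704 -0.2885  0.0449] [-0.   0.2  0.4]
red [340.8 254.6] 54 [337 251   9   8]
blue [360.8 259.6] 67 [356 256  10   8]
blue [381.9 263.2] 83 [377 259  11   9]
blue [402.6 267.2] 85 [398 262  10  11]
341 [ 33  23  14  12   9  10  12  10  11  11  13  11  12  10  12  10  12  11
  16  45  77  96 102 103 102 100  95  93  93  95 100 109 121 127 115  98
```

drive_tool(deltas="0 0 0 -0.5 0; 0 0 0 -1 0; 0 0 0 -1.5 0; 0 0 0 -2 0")

```text
time_s: 12.05
position: [0.4704, -0.2885, 0.0429]
tcp_rot: [[-0.049, 0.999, -0.0], [0.999, 0.049, -0.0], [-0.0, -0.0, -1.0]]
force: [-0.2, -0.1, -0.6]
opening: 0.003
grasp_force: 0.0
```

drive_tool(deltas="0 0 0 -0.5 0; 0 0 0 -1 0; 0 0 0 -1.5 0; 0 0 0 -2 0")

```text
time_s: 12.45
position: [0.4704, -0.2885, 0.0409]
tcp_rot: [[-0.049, 0.999, 0.0], [0.999, 0.049, -0.0], [-0.0, 0.0, -1.0]]
force: [0.4, 0.0, 0.3]
opening: 0.006
grasp_force: 0.0
```

drive_tool(deltas="0 0 0 -0.5 0; 0 0 0 -1 0; 0 0 0 -1.5 0; 0 0 0 -2 0")

```text
time_s: 12.85
position: [0.4705, -0.2885, 0.0391]
tcp_rot: [[-0.049, 0.999, 0.0], [0.999, 0.049, -0.0], [-0.0, 0.0, -1.0]]
force: [-0.3, 0.3, 2.6]
opening: 0.003
grasp_force: 1.4
```

```bash
python3 look.py | head -7
```

```text
12.85 [ 0.4705 -0.2885  0.0391] [-0.3  0.3  2.6]
red [340.8 255.9] 33 [337 254   9   5]
blue [360.8 259.6] 67 [356 256  10   8]
blue [381.9 263.3] 82 [377 259  11   9]
blue [402.6 267.2] 85 [398 262  10  11]
341 [ 30  38  40  38  32  20  13  12  11  10  10  12  11   9  10  13  11  13
  10  11  10  14  42  77  96  99  96  92  91  94 100 109 121 125 115  98
```

Contact came at a reported z of about 0.040 m with 2.6 N. Now I'll press slowly, looking for the force to rise at the stop.

drive_tool(deltas="0 0 0 -0.5 0; 0 0 0 -1 0; 0 0 0 -1.5 0; 0 0 0 -2 0")

```text
time_s: 13.3
position: [0.4705, -0.2885, 0.037]
tcp_rot: [[-0.049, 0.999, 0.0], [0.999, 0.049, -0.0], [-0.0, 0.0, -1.0]]
force: [0.1, -0.4, 3.8]
opening: 0.009
grasp_force: 1.4
```

drive_tool(deltas="0 0 0 -0.5 0; 0 0 0 -1 0")

```text
time_s: 13.5
position: [0.4705, -0.2885, 0.0359]
tcp_rot: [[-0.049, 0.999, 0.0], [0.999, 0.049, -0.0], [-0.0, 0.0, -1.0]]
force: [0.7, 0.2, 2.8]
opening: 0.001
grasp_force: 1.4
```

drive_tool(deltas="0 0 0 -0.3 0; 0 0 0 -0.5 0; 0 0 0 -0.5 0")

```text
time_s: 13.8
position: [0.4704, -0.2885, 0.0354]
tcp_rot: [[-0.049, 0.999, 0.0], [0.999, 0.049, -0.0], [-0.0, 0.0, -1.0]]
force: [-0.2, -0.1, 3.2]
opening: 0.006
grasp_force: 1.2
```

drive_tool(deltas="0 0 0 -0.3 0; 0 0 0 -0.6 0; 0 0 0 -0.6 0")

```text
time_s: 14.1
position: [0.4705, -0.2885, 0.0348]
tcp_rot: [[-0.049, 0.999, 0.0], [0.999, 0.049, -0.0], [-0.0, 0.0, -1.0]]
force: [-0.7, 0.2, 2.4]
opening: 0.002
grasp_force: 1.3
```

drive_tool(deltas="0 0 0 -0.3 0; 0 0 0 -0.5 0; 0 0 0 -0.5 0")

```text
time_s: 14.4
position: [0.4705, -0.2885, 0.0343]
tcp_rot: [[-0.049, 0.999, 0.0], [0.999, 0.049, -0.0], [-0.0, 0.0, -1.0]]
force: [-0.9, -0.1, 2.1]
opening: 0.004
grasp_force: 1.3
```

drive_tool(deltas="0 0 0 -0.3 0; 0 0 0 -0.6 0; 0 0 0 -0.6 0")

```text
time_s: 14.7
position: [0.4705, -0.2885, 0.0337]
tcp_rot: [[-0.049, 0.999, 0.0], [0.999, 0.049, -0.0], [-0.0, 0.0, -1.0]]
force: [-1.2, -0.2, 4.0]
opening: 0.004
grasp_force: 1.3
```

drive_tool(deltas="0 0 0 -0.3 0; 0 0 0 -0.5 0; 0 0 0 -0.5 0")

```text
time_s: 15.0
position: [0.4705, -0.2885, 0.0334]
tcp_rot: [[-0.049, 0.999, 0.0], [0.999, 0.049, -0.0], [-0.0, 0.0, -1.0]]
force: [-0.3, 0.7, 4.1]
opening: 0.005
grasp_force: 2.0
```

drive_tool(deltas="0 0 0 -0.3 0; 0 0 0 -0.6 0; 0 0 0 -0.6 0")

```text
time_s: 15.3
position: [0.4705, -0.2885, 0.0332]
tcp_rot: [[-0.049, 0.999, 0.0], [0.999, 0.049, -0.0], [-0.0, 0.0, -1.0]]
force: [-1.1, 1.4, 6.9]
opening: 0.003
grasp_force: 3.7
```

```bash
python3 look.py | head -7
```

```text
15.3 [ 0.4705 -0.2885  0.0332] [-1.1  1.4  6.9]
red [340.5 259. ] 34 [337 257   8   5]
blue [360.8 259.6] 68 [356 256  10   8]
blue [381.9 263.3] 82 [377 259  11   9]
blue [402.6 267.2] 85 [398 262  10  11]
341 [  9  10  12  21  34  40  41  37  27  15  13  11  10  12  10  10  12  13
  12  11  12  13  10  10  12  37  70  94 100  96  92  92  98 106 104  97
```

The red cap is home: the force rose to 6.9 N at a reported 0.0332 m and the cap moved down in the image. Next I'll repeat this for cap 2.

drive_tool(deltas="0 0 0 4 0; 0 0 0 8 0; 0 0 0 12 0; 0 0.5 -10 12 0; 0 1 -22 12 0; 0 1.3 -34 12 0; 0 1.3 -34 12 0; 0 1.3 -34 10 0; 0 1.3 -34 8 0; 0 1.3 -34 7 0; 0 1.3 -34 6 0; 0 1.3 -34 5 0")

```text
time_s: 16.55
position: [0.4716, -0.322, 0.0376]
tcp_rot: [[-0.049, 0.999, -0.0], [0.999, 0.049, 0.001], [0.001, -0.0, -1.0]]
force: [0.1, 0.9, 2.8]
opening: 0.005
grasp_force: 1.5
```

drive_tool(deltas="0 0 0 -0.6 0; 0 0 0 -1.2 0; 0 0 0 -1.8 0; 0 0 0 -2.4 0; 0 0 0 -3 0; 0 0 0 -3.5 0; 0 0 0 -4 0; 0 0 0 -4.4 0; 0 0 0 -4.7 0; 0 0 0 -5 0; 0 0 0 -5 0; 0 0 0 -5 0")

```text
time_s: 17.75
position: [0.4717, -0.3223, 0.0332]
tcp_rot: [[-0.049, 0.999, -0.0], [0.999, 0.049, 0.0], [0.0, -0.0, -1.0]]
force: [-2.1, 3.7, 8.0]
opening: 0.006
grasp_force: 3.7
```

```bash
python3 look.py | head -5
```

```text
17.75 [ 0.4717 -0.3223  0.0332] [-2.1  3.7  8. ]
red [340.2 257.5] 52 [336 254   9   8]
blue [360.3 262.7] 52 [356 260  10   6]
blue [381.9 263.4] 75 [377 259  11   9]
blue [402.6 267.2] 84 [398 262  10  11]
```

Cap 2 is home (same stop height, 8 N), and the red cap stayed down. On to cap 3, then cap 4.

drive_tool(deltas="0 0 0 4 0; 0 0 0 8 0; 0 0 0 12 0; 0 0.5 -10 12 0; 0 1 -22 12 0; 0 1.3 -34 12 0; 0 1.3 -34 12 0; 0 1.3 -34 10 0; 0 1.3 -34 8 0; 0 1.3 -34 7 0; 0 1.3 -34 6 0; 0 1.3 -34 5 0")

```text
time_s: 19.0
position: [0.4727, -0.3558, 0.0378]
tcp_rot: [[-0.049, 0.999, -0.001], [0.999, 0.049, 0.001], [0.001, -0.001, -1.0]]
force: [-1.2, 0.9, 3.5]
opening: 0.004
grasp_force: 1.5
```

drive_tool(deltas="0 0 0 -0.6 0; 0 0 0 -1.2 0; 0 0 0 -1.8 0; 0 0 0 -2.4 0; 0 0 0 -3 0; 0 0 0 -3.5 0; 0 0 0 -4 0; 0 0 0 -4.4 0; 0 0 0 -4.7 0; 0 0 0 -5 0; 0 0 0 -5 0; 0 0 0 -5 0")

```text
time_s: 20.2
position: [0.4731, -0.3565, 0.0333]
tcp_rot: [[-0.049, 0.999, 0.0], [0.999, 0.049, -0.0], [-0.0, 0.0, -1.0]]
force: [-1.7, 2.9, 7.1]
opening: 0.001
grasp_force: 3.4
```

```bash
python3 look.py | head -5
```

```text
20.2 [ 0.4731 -0.3565  0.0333] [-1.7  2.9  7.1]
red [340.5 257.5] 48 [337 254   8   8]
blue [360.4 262. ] 64 [356 258  10   9]
blue [381.1 267.2] 56 [377 264  10   7]
blue [402.7 267.6] 77 [398 263  10  10]
```

drive_tool(deltas="0 0 0 4 0; 0 0 0 8 0; 0 0 0 12 0; 0 0.5 -10 12 0; 0 1 -22 12 0; 0 1.3 -33.5 12 0; 0 1.3 -33.5 12 0; 0 1.3 -33.5 10 0; 0 1.3 -33.5 8 0; 0 1.3 -33.5 7 0; 0 1.3 -33.5 6 0; 0 1.3 -33.5 5 0")

```text
time_s: 21.45
position: [0.474, -0.3893, 0.0378]
tcp_rot: [[-0.049, 0.999, -0.001], [0.999, 0.049, 0.001], [0.001, -0.001, -1.0]]
force: [-0.9, 1.0, 4.2]
opening: 0.009
grasp_force: 1.6
```

drive_tool(deltas="0 0 0 -0.6 0; 0 0 0 -1.2 0; 0 0 0 -1.8 0; 0 0 0 -2.4 0; 0 0 0 -3 0; 0 0 0 -3.5 0; 0 0 0 -4 0; 0 0 0 -4.4 0; 0 0 0 -4.7 0; 0 0 0 -5 0; 0 0 0 -5 0; 0 0 0 -5 0")

```text
time_s: 22.65
position: [0.4744, -0.3899, 0.0333]
tcp_rot: [[-0.049, 0.999, 0.0], [0.999, 0.049, -0.0], [-0.0, 0.0, -1.0]]
force: [-1.6, 2.5, 6.3]
opening: 0.009
grasp_force: 3.3
```

```bash
python3 look.py | head -5
```

```text
22.65 [ 0.4744 -0.3899  0.0333] [-1.6  2.5  6.3]
red [340.5 257.5] 48 [337 254   8   8]
blue [360.3 261.9] 61 [356 258   9   9]
blue [381.5 266.5] 68 [377 263  10   8]
blue [402.4 271.7] 56 [398 269  10   7]
```

All four caps are at the same stop height. I'll lift straight up and clear, then check.

drive_tool(deltas="0 0 0 5 0; 0 0 0 15 0; 0 0 0 35 0; 0 0 0 60 0; 0 0 0 90 0; 0 0 0 120 0; 0 0 0 150 0; 0 0 0 175 0; 0 0 0 190 0; 0 0 0 190 0; 0 0 0 190 0; 0 0 0 190 0")

```text
time_s: 23.9
position: [0.4738, -0.3894, 0.2214]
tcp_rot: [[-0.049, 0.999, -0.001], [0.999, 0.049, 0.002], [0.002, -0.001, -1.0]]
force: [-0.3, 1.3, -0.2]
opening: 0.004
grasp_force: 0.0
```

```bash
python3 look.py | head -5
python3 - <<'E'
from rig import bot,imaging
from h import *
cv2.imwrite("pics/end.png",cv2.resize(imaging.capture("scene")[200:290,310:430],(720,540),interpolation=cv2.INTER_CUBIC)[:,:,::-1])
E
```

```text
23.9 [ 0.4738 -0.3894  0.2214] [-0.3  1.3 -0.2]
red [340.6 257.5] 50 [337 254   8   8]
blue [360.6 261.6] 66 [356 258  10   8]
blue [381.5 266.2] 72 [377 262  11   9]
blue [402.6 270.6] 78 [398 266  10  10]
```

View pics/end.png

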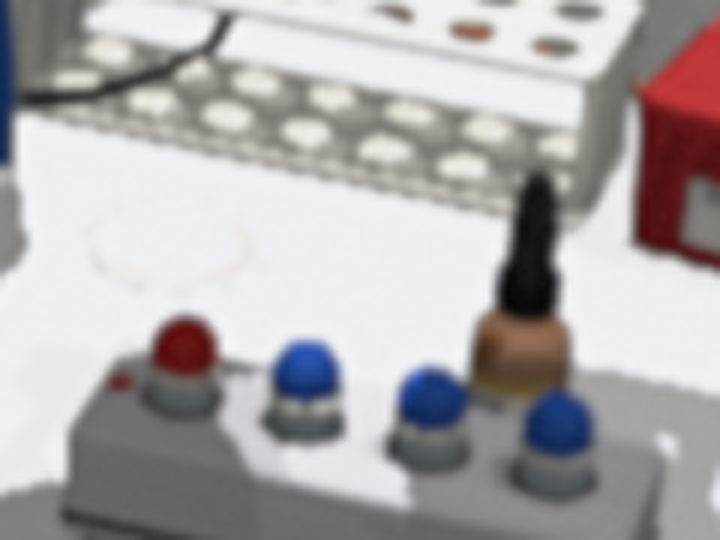

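All four caps are down on their collars, at crop positions (185,345), (306,370), (432,398) and (558,422). The block and bottle haven't moved, and the gripper is well clear.

```bash
python3 -c "
from rig import bot
print(bot.hand_in())"
```

```text
the job is handed in; nothing more can be done
None
```

I pressed all four caps home in order from red to the far end, never reading more than about 9 N at the tool, raised the gripper clear and handed the job in at about 24 s; no verdict was returned.

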